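Line up the quarter-turn fastener and hold the access panel shut

ROBOT

A 7-joint arm with a two-finger parallel gripper is mounted at the origin on a cart in front of the work surface, level with it; the furniture and walls round the work are solid. World frame = base frame: x ahead of the robot, y to its left, z up, the work surface at z = 0. Lengths are in m, angles in rad, forces in N, time in s.
With the tool pointing down it reaches from about 0.4 to 0.875 m from the base axis. Payload 19.3 kg.
Tool frame: the origin (TCP) lies where the fingers leave the gripper's body, on its centre line; the fingertips stand bot.tip_reach ahead of it and the grasp point (between the pads) lies 54 mm ahead of it (bot.tip_reach is the distance from the TCP to the fingertips, in m); z points along the fingers, y is the line along which they close (so a half turn about z gives the same grasp; the last joint's range is limited). The gripper opens to 85 mm and grips with 20 to 120 N. Pads are 22 mm wide; open, the fingers measure 114 mm over their backs; the gripper's body (76 mm by 85 mm) begins 54 mm behind the grasp point. The pads swing forward as they close: fully open they stand 13 mm farther back than shut.
Start: joints at [-1.29, 0.521, -0.036, 1.599, 0.021, 1.021, -0.113], TCP at [0.215, 0.587, 0.304] pointing down, gripper open.
Joint ranges: [-2.91, 2.91], [-0.3, 2.13], [-1.5, 1.42], [0.17, 2.43], [-1.26, 4.41], [0.16, 1.93], [-2.52, 2.52]. Speed limits (rad/s): [1.89, 1.89, 2.39, 2.39, 3.01, 3.01, 3.01].

INTERFACE

Orientations are given as [roll, pitch, yaw] about the fixed x, y, z axes, in that order (R = Rz(yaw) Ry(pitch) Rx(roll)).
In Python, from workcell import bot gives the robot as it stands. The module is installed in compiled form; this text tells all that it offers.
- The arm moves only by the shell command python3 -m jog 'ROWS' [FORCE]. ROWS is JSON, a list that holds one entry, the list of rows, each a list of 7 numbers: the shift along the tool's x, y, z in mm, then the turn, a rotation vector about the tool's x, y, z in rad, then the opening, from 0 (shut) to 1 (fully open). In form: [[[tx, ty, tz, wx, wy, wz, fingers], ...]]. A call has 1 to 5 rows; each row shifts and turns the commanded pose from where the row before left it, along the tool's axes as they then stand; what a row does not reach is not made up. A row lasts 1/10 s, in which the tool goes at most 50 mm and 8.59 degrees, less where a joint would pass 70% of its speed; a pose out of reach is approached as far as the arm can. A call is refused whole if a number of a shift passes 50 or a number of a turn 0.15, either way. A call with a gripper value outside its range is refused whole. The fingers move at their own pace and stop on an object; FORCE is the grip in N (left out, the last holds). Time passes only in rows, so rows that do not move let the fingers close. It gives the time, the measured TCP pose, the force, the opening and the grip force at its end, in the units of the state.
- bot.observe(): the state, without advancing time (a new reading comes with each control period).
- bot.grab_frame(name): name is "scene" or "top" or "wrist"; returns a dict with "img" (420x560x3 uint8, red, green, blue), "intrinsics" (3x3 intrinsics, pixels), "R" (3x3) and "t" (3): a world point X has camera coordinates R X + t; the wrist camera has in their place "tool_from_camera" (4x4, takes a point from camera to tool coordinates, whose origin is the TCP and whose axes are the flange's). Camera axes: x right, y down, z forward; pixel columns grow to the right and rows downward; lengths in m; the calibration is good to about 2 mm. The wrist camera is an equidistant fisheye: a pixel r from the principal point sees the ray r / f radians off the axis. A picture is of the moment at which its call begins: read the wrist's pose just before it. There is no depth.
- bot.job_done(): hands the job in; it is judged then, once.
Trained networks look in a picture, given as the dict that the camera call returned (one of the last four; its "shot" number tells which), for a name from the list of things; names that differ only in an ending like _2 or _b are one class to them, and where a whole thing is asked for, a point or a joint stands for the part that bears it (a point fixed in the world has none). Each returns a list of dicts, best first, with "conf" (0 to 1); they miss things now and then, are a little off and sometimes report something else, mostly with a low value. They report only what shows in the picture. A call takes as long as a camera call.
- bot.trace(query, picture): "region" (420x560 bool, what is visible of it).
- bot.spot_point(query, picture): "xyz" ([x, y, z] in m, in world coordinates, good to about 4 mm: a listed point, or the origin of a listed thing).
The state is a dict: "clock": time; "qpos": joint angles; "qd": joint speeds; "joint_efforts": joint torques, N m; "position": TCP position; "tool_rot": TCP orientation; "force": force on the tool from outside, world axes, zero at the start; "moment": the same for the moment, N m; "grip_width": finger opening in m; "finger_force": force on a finger pad.
Only numpy, scipy, OpenCV 4.12 (cv2) and the standard library are available. Lean on these libraries where they do the work, as an engineer would, in place of code of your own. Each camera call takes 0.05 s, during which the arm holds its last target. There are 200 camera calls.

TASK

The hinged access panel on the grey control box stands slightly ajar because its black quarter-turn fastener is out of line with the slot beneath it. Turn the fastener's wing clockwise until it lines up with the two short marks on the panel, then press the panel down with the gripper's fingers until it is fully shut on its springy seal. Finish while still holding it pressed shut, and leave the other things on the bench undisturbed.

Things in the scene. Friction and masses are not known exactly. Their poses are not given: they have to be found in the camera images.
- housing: Grey control box fixed to the bench, 200 (x) by 220 (y) by 66 mm high; origin at the centre of its underside. Its x runs from its front (vent slots, towards the robot) to its back, where the panel's hinge is; z is up. The slot for the fastener's tongue runs along x, 32 by 9 mm.
- fastener_grip (a point): On the turning axis of the black upright wing bar (42 long, 10 thick), at gripping height: 22 mm above the panel face. Bar top 13 mm above it, foot 15 mm below on a collar 32 mm across. x along the bar, y across it, z along the axis (up, leaning with the panel). 135 mm in front of the hinge, 45 mm to +y of the panel's middle, 35 mm from its front edge. A tongue 26 x 5 mm below turns with it.
- fastener (a joint): Fastener angle, rad: 0 = wing and tongue along the housing's x, in line with the slot and the two short dark marks on the panel. Starts at 0.5 to 1.4; positive is counter-clockwise from above, so turn it clockwise. The tongue enters the slot within about 0.15 of 0; no stop at 0 (stops at -0.35 and 1.65). Stays where it is left (friction 0.05 N m).
- panel (a joint): Hinge angle of the panel, rad: 0 = fully shut (hard stop), about 0.105 = ajar as its springy seal holds it (14 mm up at the fastener and the press point). With the fastener out of line the tongue blocks it at about 0.08. The panel springs back up when it is let go.
- press_point (a point): Centre of the upper face of a flat round metal pad (36 mm across) on the panel, the place to press: 90 mm to the -y side of the fastener, 135 mm in front of the hinge. With the panel shut it lies in the housing frame at x -50, y -45, z 74 mm. x, y in the panel, along the housing's. About 6 N of push here brings the panel to its hard stop.
- panel_hinge (a point): Middle of the panel's hinge, which runs along the housing's y; 85 mm behind the housing's centre and 71 mm up. The panel is a metal sheet 164 by 200 mm, 4 mm thick, hinged at the back.
- tape_measure: Bystander: tape measure, 63 x 90 x 38 mm, origin at the centre of its underside. Not to be moved.
- stamp: Bystander: hand stamp with a turned wooden handle, 29 x 55 x 84 mm, origin at the centre of its underside. Not to be moved.
- sample_box: Bystander: small cardboard box, 52 x 79 x 36 mm, origin at the centre of its underside. Not to be moved.

How it is judged:
By the outcome, as a careful person would: the job done as asked, in the order asked, and still so for the second after the job is handed in, while the arm keeps its last pose, push and grip.
It also fails if it takes over 42 s, if anything falls off the work surface, if the arm or the gripper's body presses on something with over 40 N, if the wrist force passes 120 N, or if a joint passes its speed limit or range.

## Working session

There is one attempt and no reset: what is moved stays moved. The work goes in short steps, Python scripts to look and compute and a shell command to move; the robot and the scene stay as the last step left them, time stands still between calls to the robot, and variables do not carry over. Pictures are saved under pics/ and viewed, at most 10 in all, crops included, and the job is handed in when it is done.

```bash
mkdir -p pics
cat > h.py <<'E'
import numpy as np, cv2
from workcell import bot
from scipy.spatial.transform import Rotation as Rn
def state():
    s=bot.observe(); return s
def save(p,n): cv2.imwrite('pics/'+n,cv2.cvtColor(p['img'],cv2.COLOR_RGB2BGR))
def proj(p,X): 
    c=p['R']@np.array(X)+p['t']; c=p['intrinsics']@c; return c[:2]/c[2]
E
python3 - <<'E'
from h import *
np.set_printoptions(precision=4,suppress=True)
s=state(); print(s['clock'],s['position'],s['tool_rot'],s['force'],bot.tip_reach,s['grip_width'])
for c in ('top','scene'):
    p=bot.grab_frame(c); save(p,c+'1.png')
    for n in ('housing','fastener_grip','press_point','panel_hinge','tape_measure','stamp','sample_box'):
        r=bot.spot_point(n,p)
        for d in r[:1]: print(c,n,d['conf'],np.array(d['xyz']),proj(p,d['xyz']))
E
```

```text
0.0 [0.2147 0.5867 0.3033] [-3.1405  0.0001  2.7908] [ 0.7082 -0.192  -0.0159] 0.0726 0.08535570612251092
top housing 0.84 [0.571  0.1076 0.0011] [251.1976 169.9052]
top fastener_grip 0.6 [0.5144 0.1321 0.1122] [238.6395 182.6124]
top press_point 0.68 [0.5446 0.0478 0.0883] [273.3065 171.9237]
top panel_hinge 0.89 [0.6495 0.1381 0.0711] [237.3924 134.0573]
top tape_measure 0.9 [ 0.4216  0.3632 -0.0021] [154.9752 227.4059]
top stamp 0.53 [ 0.6164  0.3849 -0.0001] [148.5536 155.6593]
top sample_box 0.89 [ 0.3605 -0.3025  0.0006] [410.1799 246.1119]
scene housing 0.56 [ 0.5707  0.108  -0.0017] [284.4339 213.2021]
scene fastener_grip 0.51 [0.5102 0.1313 0.11  ] [265.8322 185.7029]
scene press_point 0.73 [0.5418 0.0485 0.0921] [289.7068 197.3274]
scene panel_hinge 0.69 [0.6513 0.1414 0.071 ] [296.7418 184.4059]
scene tape_measure 0.5 [0.4248 0.3632 0.0024] [209.1421 196.6818]
scene stamp 0.57 [0.6486 0.1417 0.0688] [296.0767 185.1475]
scene sample_box 0.72 [ 0.36   -0.3041 -0.0004] [324.7334 307.4605]
```

Run:
```python
import cv2,numpy as np
a=cv2.imread('pics/top1.png');b=cv2.imread('pics/scene1.png')
A=cv2.resize(a[100:250,180:330],(600,600),interpolation=cv2.INTER_CUBIC)
cv2.imwrite('pics/c1.png',A)
```

```text
(no output)
```

View pics/c1.png

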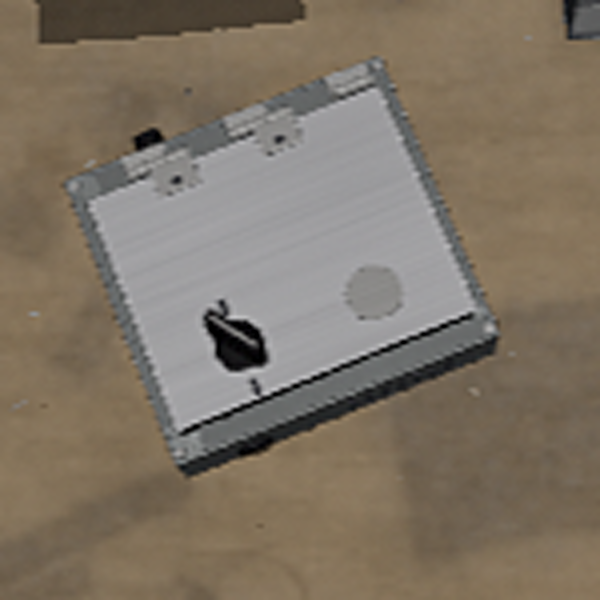

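View pics/scene1.png

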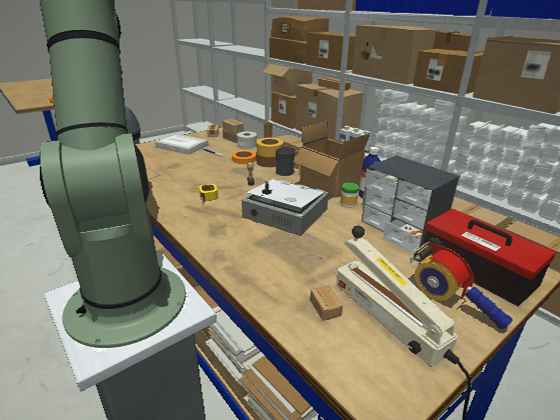

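The top view crop shows the box yawed about 0.36 rad. The wing runs from (210,315) to (260,345), about 0.65 rad counter-clockwise of the marks at (222,305) and (256,385), and the press pad is at (373,292). The scene view shows the same layout with a clear path. I'll move above the fastener and turn the tool to line up with the wing.

```bash
J="python3 -m jog"
python3 -m jog '[[[-40,-30,0,0,0,0,1],[-40,-30,0,0,0,0,1],[-40,-30,0,0,0,0,1],[-40,-30,0,0,0,0,1],[-40,-30,0,0,0,0,1]]]'
python3 -m jog '[[[-40,-30,0,0,0,0,1],[-40,-30,0,0,0,0,1],[-40,-30,0,0,0,0,1],[-40,-30,0,0,0,0,1],[-40,-30,0,0,0,0,1]]]'
python3 -m jog '[[[-35,-25,0,0,0,0,0.6],[0,0,0,0,0,0.14,0.6],[0,0,0,0,0,0.14,0.6],[0,0,0,0,0,0.14,0.6],[0,0,0,0,0,0.14,0.6]]]'
python3 -m jog '[[[0,0,0,0,0,0.15,0.6],[0,0,0,0,0,0.15,0.6],[0,0,0,0,0,0.15,0.6],[0,0,0,0,0,0.15,0.6],[0,0,0,0,0,0.15,0.6]]]'
python3 -m jog '[[[0,0,0,0,0,0.15,0.6],[0,0,0,0,0,0.15,0.6],[0,0,0,0,0,0.15,0.6],[0,0,0,0,0,0,0.6]]]'
cat >> h.py <<'E'
def fish(p,s,X):
    T=p['tool_from_camera']; R=Rn.from_euler('xyz',s['tool_rot']).as_matrix()
    xt=R.T@(np.array(X)-s['position']); xc=T[:3,:3].T@(xt-T[:3,3])
    K=p['intrinsics']; th=np.arctan2(np.hypot(*xc[:2]),xc[2]); u=xc[:2]/np.hypot(*xc[:2])*th
    return K[:2,:2]@u+K[:2,2]
def unfish(p,s,px,z):
    T=p['tool_from_camera']; R=Rn.from_euler('xyz',s['tool_rot']).as_matrix(); K=p['intrinsics']
    u=(np.array(px)-K[:2,2])/np.diag(K)[:2]; th=np.hypot(*u)
    d=np.r_[u/th*np.sin(th),np.cos(th)]; d=R@T[:3,:3]@d; o=R@T[:3,3]+s['position']
    return o+d*(z-o[2])/d[2]
E
python3 - <<'E'
from h import *
np.set_printoptions(precision=4,suppress=True)
s=state(); p=bot.grab_frame('wrist'); save(p,'w1.png')
print(s['clock'],s['position'],s['tool_rot'],s['qpos'],s['force'],bot.tip_reach,s['grip_width'])
print(p['tool_from_camera'],p['intrinsics'])
for n in ('fastener_grip','press_point','panel_hinge','housing'):
    for d in bot.spot_point(n,p)[:1]: print(n,d['conf'],np.array(d['xyz']),fish(p,s,d['xyz']))
E
```

```text
clock: 1.3
position: [0.3518, 0.3755, 0.3041]
tool_rot: [3.141, 0.0, 2.791]
force: [1.6, -0.1, -0.4]
grip_width: 0.0853
finger_force: 0.0
clock: 1.8
position: [0.4881, 0.1659, 0.3042]
tool_rot: [3.141, 0.0, 2.791]
force: [1.4, 1.0, 0.7]
grip_width: 0.0858
finger_force: 0.0
clock: 2.3
position: [0.5117, 0.1321, 0.304]
tool_rot: [3.141, 0.0, 2.225]
force: [0.6, 0.2, -0.4]
grip_width: 0.0511
finger_force: 0.0
clock: 2.8
position: [0.5116, 0.1323, 0.304]
tool_rot: [3.141, -0.0, 1.475]
force: [-0.2, 0.0, 0.6]
grip_width: 0.0513
finger_force: 0.0
clock: 3.2
position: [0.5116, 0.1324, 0.3039]
tool_rot: [3.141, 0.0, 1.028]
force: [0.4, 1.2, -0.3]
grip_width: 0.0513
finger_force: 0.0
3.2 [0.5116 0.1324 0.3039] [3.1414 0.0003 1.0282] [-0.7602  0.4123  0.5286  1.8742 -0.256   0.9224 -0.6546] [ 0.4398  1.1674 -0.3279] 0.0726 0.05129051027498365
[[-0.0009 -0.9581 -0.2863  0.0735]
 [ 1.     -0.0009  0.      0.001 ]
 [-0.0003 -0.2863  0.9581 -0.0689]
 [ 0.      0.      0.      1.    ]] [[325.1923   0.     279.4918]
 [  0.     325.1923 213.379 ]
 [  0.       0.       1.    ]]
fastener_grip 0.89 [0.5141 0.13   0.112 ] [282.3575 209.0884]
press_point 0.83 [0.5416 0.0486 0.0877] [349.2343 257.0423]
panel_hinge 0.8 [0.6496 0.1398 0.0673] [396.6864 118.6487]
housing 0.64 [0.5713 0.1072 0.0018] [333.6076 174.9463]
```

View pics/w1.png

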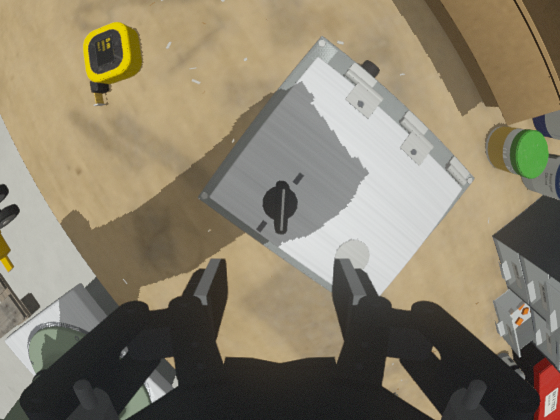

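The wrist view shows the wing from about (283,185) to (280,230), nearly along the tool's x. The marks are at (297,178) and (262,227), and the pad is at (352,253). I'll compute the angles from these.

Run:
```python
from h import *
np.set_printoptions(precision=4,suppress=True)
s=state(); p=bot.grab_frame('wrist')
f=lambda a,z: unfish(p,s,a,z)
ang=lambda v: np.arctan2(v[1],v[0])
# wing orientation from dark mask ridge
r=bot.trace('fastener_grip',p)[0]['region']; ys,xs=np.nonzero(r); print(len(xs),xs.mean(),ys.mean(),xs.min(),xs.max(),ys.min(),ys.max())
g=cv2.cvtColor(p['img'],cv2.COLOR_RGB2GRAY); cv2.imwrite('pics/w2c.png',cv2.resize(g[155:255,230:330],(600,600),interpolation=cv2.INTER_CUBIC))
print(ang(f((297,178),.09)-f((262,227),.09)))
print(f((297,178),.09),f((262,227),.09))
print(ang(f((283,187),.125)-f((280,230),.125)), np.linalg.norm(f((283,187),.125)-f((280,230),.125)))
P=[d['xyz'] for n in ('fastener_grip','press_point','panel_hinge') for d in bot.spot_point(n,p)[:1]]
print(np.array(P)); d=np.array(P[0])-P[1]; print('yaw',np.arctan2(-d[0],d[1]))
```

```text
1179 279.63019508057675 205.1331636980492 262 297 181 233
0.4282189566464204
[0.5368 0.1423 0.09  ] [0.4863 0.1192 0.09  ]
0.9673881466616948 0.03553096748391557
[[0.5141 0.1306 0.1125]
 [0.5413 0.0455 0.0894]
 [0.6498 0.1367 0.07  ]]
yaw 0.3093618077171751
```

View pics/w2c.png

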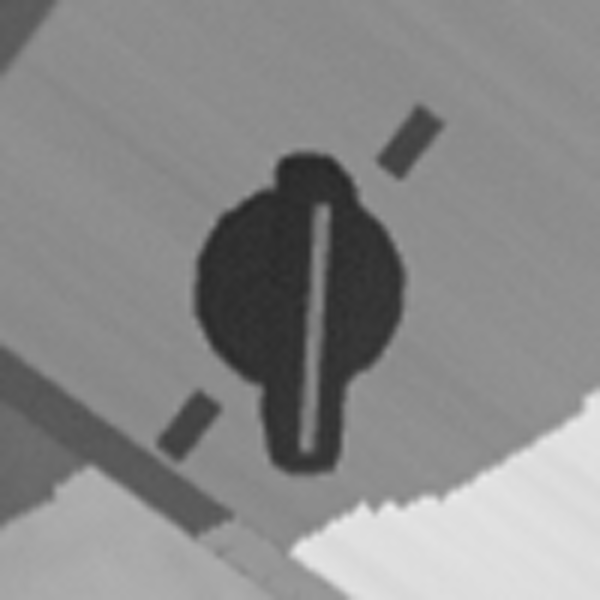

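Run:
```python
from h import *
np.set_printoptions(precision=4,suppress=True)
s=state(); p=bot.grab_frame('wrist')
f=lambda a,z: unfish(p,s,a,z)
ang=lambda v: np.arctan2(v[1],v[0])
a,b=f((298.3,178.7),.0885),f((261.3,226.2),.0935); print('marks',ang(a-b),np.linalg.norm(a-b),(a+b)/2)
a,b=f((283.7,189.2),.125),f((281.2,230.3),.125); print('wing',ang(a-b),np.linalg.norm(a-b),(a+b)/2)
print('edge',ang(f((323,40),.066)-f((205,197),.066)),np.linalg.norm(f((323,40),.066)-f((205,197),.066)))
print('edge2',ang(f((323,40),.066)-f((472,182),.066))-np.pi/2)
print('pad',f((352,253),.089))
```

```text
marks 0.3702549479354628 0.054449544950849534 [0.5122 0.131  0.091 ]
wing 0.9745005259278425 0.03401174297726139 [0.5156 0.1323 0.125 ]
edge 0.38551347646870565 0.1899374876899345
edge2 0.3625728279708669
pad [0.5462 0.0515 0.089 ]
```

```bash
python3 -m jog '[[[0.5,3.5,0,0,0,0.053,0.6],[0,0,40,0,0,0,0.6],[0,0,40,0,0,0,0.6],[0,0,30,0,0,0,0.6],[0,0,17,0,0,0,0.6]]]' 30
python3 -m jog '[[[0,0,0,0,0,0,0.2],[0,0,0,0,0,0,0],[0,0,0,0,0,0,0],[0,0,0,0,0,0,0],[0,0,0,0,0,0,0]]]' 30
python3 - <<'E'
from h import *
s=state(); print(s['position'],s['tool_rot'],s['force'],s['moment'],s['grip_width'],s['finger_force'])
p=bot.grab_frame('wrist'); save(p,'w3.png')
E
```

```text
clock: 4.25
position: [0.5141, 0.1306, 0.1746]
tool_rot: [-3.14, 0.002, 0.978]
force: [0.5, 0.7, 0.1]
grip_width: 0.0514
finger_force: 0.0
clock: 4.75
position: [0.5137, 0.1319, 0.1777]
tool_rot: [-3.139, -0.0, 0.979]
force: [-9.9, 4.6, 1.8]
grip_width: 0.0093
finger_force: 30.1
[0.51369637 0.13190888 0.17769424] [-3.13888730e+00 -5.52666869e-05  9.78874763e-01] [-9.9177728   4.6048799   1.83963248] [ 1.28224405  2.21750311 -0.04295093] 0.009306020568777823 30.096736576524563
```

View pics/w3.png

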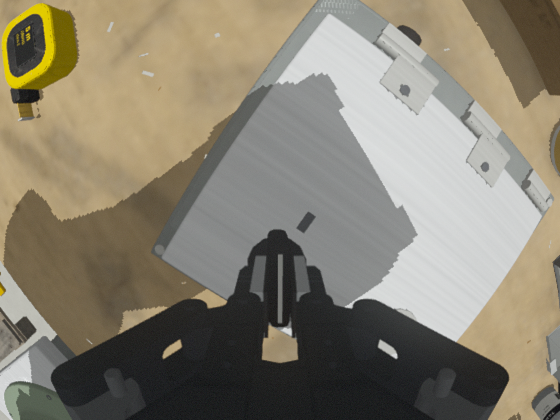

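The image shows the wing held between the pads at (280,285), with a width of 9.3 mm. I'll ease the side load and turn it clockwise.

```bash
python3 -m jog '[[[0,-1.5,0,0,0,0,0],[0,0,0,0,0,0.1,0],[0,0,0,0,0,0.1,0],[0,0,0,0,0,0.1,0]]]'
python3 -m jog '[[[0,0,0,0,0,0.1,0],[0,0,0,0,0,0.1,0],[0,0,0,0,0,0.1,0],[0,0,0,0,0,0.01,0],[0,0,0,0,0,0,0]]]'
python3 - <<'E'
from h import *
s=state(); print(s['position'],s['tool_rot'],s['force'],s['moment'],s['grip_width'])
p=bot.grab_frame('wrist'); save(p,'w4.png')
E
```

```text
clock: 5.2
position: [0.5136, 0.132, 0.1779]
tool_rot: [-3.141, -0.001, 0.674]
force: [-2.9, -0.6, -0.4]
grip_width: 0.0093
finger_force: 29.0
clock: 5.7
position: [0.5136, 0.1318, 0.1774]
tool_rot: [3.142, -0.0, 0.37]
force: [-2.1, -0.9, 1.1]
grip_width: 0.0092
finger_force: 29.5
[0.51364451 0.1317795  0.17744308] [ 3.14159162e+00 -4.65603867e-04  3.70436080e-01] [-2.10093564 -0.87525727  1.05929126] [-0.46167525  0.59748183 -0.02992434] 0.009162476344617353
```

View pics/w4.png

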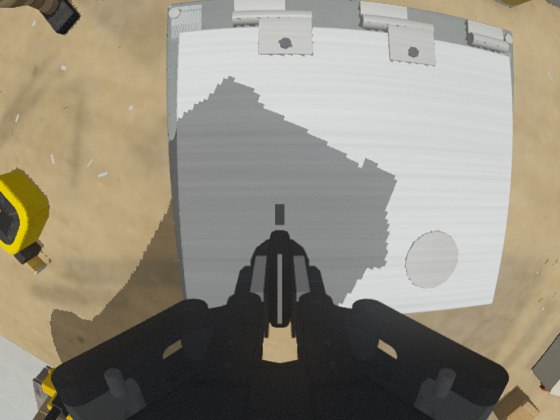

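The wing is in line with the mark at (280,214). I'll release it, lift, and move over the pad with the fingers shut.

```bash
python3 -m jog '[[[0,0,0,0,0,0,0.4],[0,0,0,0,0,0,0.4],[0,0,0,0,0,0,0.4],[0,0,-20,0,0,0,0.4],[0,0,-45,0,0,0,0.4]]]'
python3 -m jog '[[[0,0,-15,0,0,0,0.4],[0,30,0,0,0,0,0],[0,30,0,0,0,0,0],[0,30,0,0,0,0,0],[0,0,0,0,0,0,0]]]'
python3 - <<'E'
from h import *
np.set_printoptions(precision=4,suppress=True)
s=state(); print(s['position'],s['tool_rot'],s['force'],s['grip_width'],bot.tip_reach)
p=bot.grab_frame('wrist'); save(p,'w5.png')
for n in ('fastener_grip','press_point'):
    for d in bot.spot_point(n,p)[:1]: print(n,d['conf'],np.array(d['xyz']))
E
```

```text
clock: 6.25
position: [0.5126, 0.1314, 0.2406]
tool_rot: [3.141, 0.005, 0.368]
force: [-0.8, 0.9, -0.0]
grip_width: 0.0343
finger_force: 0.0
clock: 6.75
position: [0.5469, 0.0439, 0.2574]
tool_rot: [3.14, -0.001, 0.364]
force: [-0.5, 0.3, -0.8]
grip_width: -0.0003
finger_force: 0.0
[0.5469 0.0439 0.2574] [ 3.1398 -0.0009  0.3635] [-0.5244  0.3481 -0.7932] -0.0002750447485738701 0.0726
fastener_grip 0.66 [0.5121 0.1296 0.1086]
press_point 0.93 [0.5418 0.0469 0.085 ]
```

View pics/w5.png

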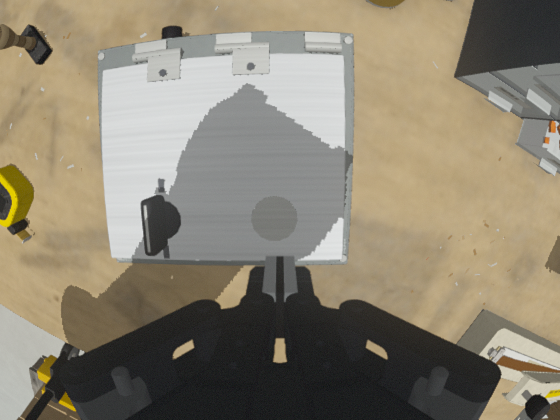

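The picture shows the pad at (274,218), the marks at (161,185) and (167,252), and the wing at about (150,225). I'll check alignment and pad position numerically.

Run:
```python
from h import *
np.set_printoptions(precision=4,suppress=True)
s=state(); p=bot.grab_frame('wrist')
f=lambda a,z: unfish(p,s,a,z)
ang=lambda v: np.arctan2(v[1],v[0])
print('pad',f((274,218),.087),'marks',ang(f((161,185),.085)-f((167,252),.09)))
c=p['img'][165:275,110:210]; cv2.imwrite('pics/w6c.png',cv2.resize(c,(545,600),interpolation=cv2.INTER_CUBIC))
```

```text
pad [0.5435 0.0514 0.087 ] marks 0.3848165805602891
```

View pics/w6c.png

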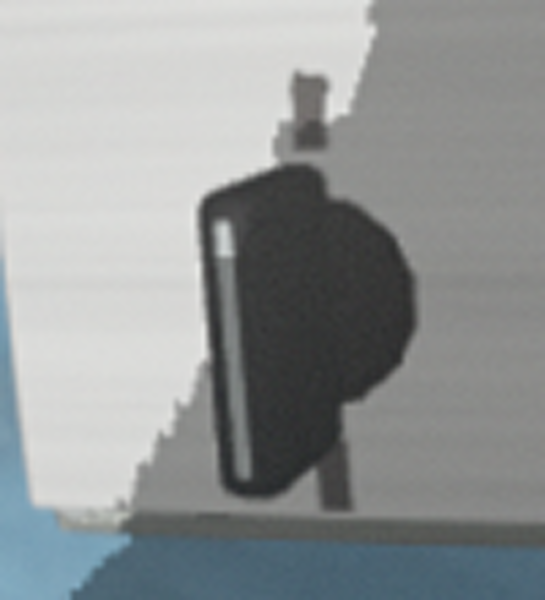

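The stripe and the marks are parallel, so the fastener is aligned. Now I'll press.

```bash
python3 -m jog '[[[-2,-6,35,0,0,0,0],[0,0,35,0,0,0,0],[0,0,18,0,0,0,0],[0,0,0,0,0,0,0]]]' 30
python3 -m jog '[[[0,0,5,0,0,0,0],[0,0,4,0,0,0,0],[0,0,4,0,0,0,0],[0,0,0,0,0,0,0],[0,0,0,0,0,0,0]]]'
python3 -m jog '[[[0,0,3,0,0,0,0],[0,0,3,0,0,0,0],[0,0,2,0,0,0,0],[0,0,0,0,0,0,0],[0,0,0,0,0,0,0]]]'
```

```text
clock: 7.35
position: [0.5408, 0.0535, 0.1669]
tool_rot: [-3.141, 0.004, 0.369]
force: [-0.1, 0.1, -0.1]
grip_width: 0.0001
finger_force: 0.0
clock: 7.85
position: [0.5421, 0.0528, 0.1563]
tool_rot: [-3.141, -0.001, 0.368]
force: [0.3, 2.5, 1.8]
grip_width: 0.0004
finger_force: 0.9
clock: 8.35
position: [0.5419, 0.0526, 0.1478]
tool_rot: [-3.141, 0.0, 0.368]
force: [-2.6, 0.9, 5.1]
grip_width: -0.0
finger_force: 2.6
```

```bash
python3 -m jog '[[[0,0,1,0,0,0,0],[0,0,1,0,0,0,0],[0,0,0,0,0,0,0],[0,0,0,0,0,0,0]]]'
python3 -m jog '[[[0,0,1,0,0,0,0],[0,0,1,0,0,0,0],[0,0,0,0,0,0,0],[0,0,0,0,0,0,0]]]'
```

```text
clock: 8.75
position: [0.5418, 0.0526, 0.1461]
tool_rot: [-3.141, 0.0, 0.368]
force: [-3.2, 1.6, 10.1]
grip_width: -0.0002
finger_force: 5.3
clock: 9.15
position: [0.5419, 0.0525, 0.1445]
tool_rot: [-3.141, -0.0, 0.368]
force: [-7.4, 0.3, 20.9]
grip_width: -0.0002
finger_force: 10.1
```

Run:
```python
from h import *
s=state(); print(s['clock'],s['position'],s['force'],s['moment'])
p=bot.grab_frame('wrist'); w=p['img'][:, :, ::-1]
t=bot.grab_frame('top')['img'][110:225,185:320,::-1]; sc=bot.grab_frame('scene')['img'][165:245,230:340,::-1]
cv2.imwrite('pics/fin.png',np.hstack([cv2.resize(w,(400,300)),cv2.resize(sc,(400,300),interpolation=cv2.INTER_CUBIC)]))
```

```text
9.15 [0.5418741  0.05251877 0.14445293] [-7.43588577  0.31144449 20.87586756] [0.37536202 1.48265662 0.02839066]
```

View pics/fin.png

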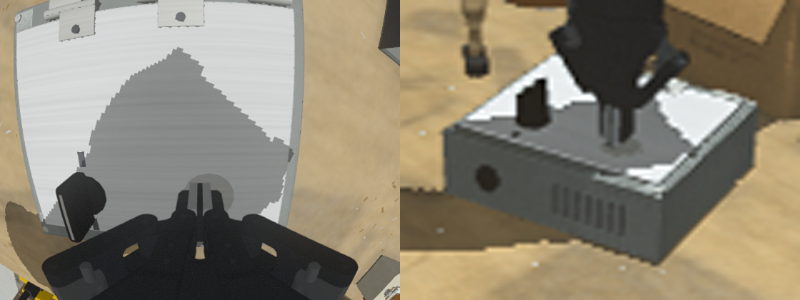

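The fingertips are on the pad at (212,190), the wing is still aligned with its mark at (82,160), and in the scene crop the panel sits flush. The push is 21 N against a hard stop, so I'm handing in.

```bash
python3 -c "from workcell import bot; print(bot.job_done())"
```

```text
the job is handed in; nothing more can be done
None
```

The fastener wing is turned clockwise into line with the marks, and I handed in at about 9 s with the panel pressed shut at about 21 N; the handover returned no verdict, and the arm never came near the other objects.

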